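# Gauge the desk spindle with comb leaves

### The arm

A 7-joint arm with a two-finger parallel gripper is mounted at the origin on the work surface. World frame = base frame: x ahead of the robot, y to its left, z up, the work surface at z = 0. Lengths are in m, angles in rad, forces in N, time in s.
With the tool pointing down it reaches from about 0.4 to 0.875 m from the base axis. Payload 6.5 kg.
Tool frame: the origin (TCP) lies between the finger pads; the fingertips stand 22 mm ahead of it and the grasp point (between the pads) lies 3 mm ahead of it (robot.tcp_to_tips is the distance from the TCP to the fingertips, in m); z points along the fingers, x is the direction in which the jaws open and shut, and the axes are right-handed (so a half turn about z gives the same grasp; the last joint's range is limited). The gripper opens to 88 mm and grips with 3 to 60 N. Pads are 18 mm wide; open, the fingers measure 123 mm over their backs; the gripper's body (75 mm by 187 mm) begins 45 mm behind the grasp point.
Start: joints at [-1.293, 0.536, -0.004, 1.538, 0.003, 1.067, -0.071], TCP at [0.219, 0.612, 0.261] pointing down, gripper open.
Joint ranges: [-2.7, 2.7], [-0.37, 2.16], [-1.27, 1.26], [0.24, 2.4], [-1.31, 4.45], [0.19, 1.91], [-2.76, 2.76]. Speed limits (rad/s): [2.39, 2.39, 3.14, 3.14, 3.14, 3.14, 3.14].

### API

Orientations are given as a rotation vector (axis times angle).
In Python, from cell import read_state, cams, robot gives the robot as it stands.
- The arm moves only by the shell command python3 -m pendant 'ROWS'. ROWS is a JSON object of lists of equal length, an entry for each row: "delta_pos": the shift along the tool's x, y, z in mm, a list of three; "dr": the turn, a rotation vector about the tool's x, y, z in rad, a list of three; "gripper": the finger opening in mm, from 0 to 88.1. In form: {"delta_pos": [[tx, ty, tz], ...], "dr": [[ax, ay, az], ...], "gripper": [gripper, ...]}. A call has 1 to 20 rows; each row shifts and turns the commanded pose from where the row before left it, along the tool's axes as they then stand; what a row does not reach is not made up. A row lasts 1/12 s, in which the tool goes at most 41.7 mm and 7.16 degrees, less where a joint would pass 70% of its speed; a pose out of reach is approached as far as the arm can. A call is refused whole if a number of a shift passes 41.7 or a number of a turn 0.125, either way. A call with a gripper value outside its range is refused whole. The fingers move at their own pace and stop on an object; the grip force is fixed at half the most. Time passes only in rows, so rows that do not move let the fingers close. It gives the time, the measured TCP pose, the force and the opening at its end, in the units of the state.
- read_state(): the state, without advancing time (a new reading comes with each control period).
- cams.grab_frame(name): name is "scene" or "top"; returns the picture (384x512x3 uint8, blue, green, red); there is no depth.
- cams.calibration(name): a dict with "fx", "fy", "cx", "cy" (pixels), "R" (3x3) and "t" (3): a world point X has camera coordinates R X + t. Camera axes: x right, y down, z forward; pixel columns grow to the right and rows downward; lengths in m; the calibration is good to about 2 mm. A picture is of the moment at which its call begins. calibration takes no time and is no camera call.
- robot.close_job(): hands the job in, once; it reports no verdict.
The state is a dict: "time": time; "joint_pos": joint angles; "joint_vel": joint speeds; "effort": joint torques, N m; "tool_pos": TCP position; "tcp_rot": TCP orientation; "ft_force": force on the tool from outside, world axes, zero at the start; "wrist_torque": the same for the moment, N m; "finger_gap": finger opening in m.
Only numpy, scipy, OpenCV 4.12 (cv2) and the standard library are available. Lean on these libraries where they do the work, as an engineer would, in place of code of your own. Each camera call takes 0.05 s, during which the arm holds its last target.

### The job

Find the comb leaf whose teeth match the thread of the desk spindle held in the saddle: try the leaves from the rack on it one at a time, pressing lightly (no more than 25 N), and feel along the spindle for the grooves. Leave the leaf that goes fully home standing seated on the thread between the guide fingers, with the other two upright in the rack, and leave everything else on the counter where it is.

Things in the scene. Friction and masses are not known exactly. Their poses are not given: they have to be found in the camera images.
- saddle: fixed gauging saddle, base 90 x 160 x 10 mm, origin under its centre on the counter, z up. Holds a threaded desk-lifting spindle level along its y, axis 40 mm above the origin; end blocks 66 mm high at y = +-71 mm. Two spare spindles on a wooden cradle 110 to 170 mm behind it (+x), same height, are not to be gauged
- thread_top (a point): on the saddle: middle of the spindle's crest line, 56 mm above the counter, y along the spindle. Crests 32 mm across, grooves 5.4 mm deep, flanks 20 degrees; pitch 8, 10 or 12 mm as one leaf's, untold, as is where along y the grooves lie. Matching teeth enter within about 2 mm of a groove, then flanks push them sideways; about 1 mm free play along y when home
- slot (a point): on the saddle, 84 mm above the counter, mid-mouth of the slot (10.6 mm wide in x, 58 to 76 mm up, flared to 24 mm at 83) between four guide fingers 10 mm wide at y = +-24 mm. A leaf goes down in it, length along y. Leaf centre 88.5 mm above the counter when fully home (plate on crests), about 93.5 mm when teeth stand on crests (wrong leaf or wrong place)
- rack: fixed wooden leaf rack 60 x 262 mm, origin under its centre on the counter, z up. One slot along its y, 12 mm wide in x and 248 mm long, closed at the ends, floor 8 mm up, holds the three leaves in line at about y = -85, 0 and +85 mm, between walls 30 mm high with flared lips up to 37 mm; leaf centres stand 45.5 mm above the counter
- leaf_1_mid (a point): steel comb leaf upright in the rack, teeth down: 8 mm thick along its x, 64 mm long along y, 75 mm high (70 mm plate over 5 mm teeth), 0.2 kg. Tooth spacing 8, 10 or 12 mm, one leaf of each, untold, in any order; teeth spread evenly about its middle. This point is its centre, 37.5 mm above the tooth tips and below the top edge. Pinch it across the thickness in the upper 25 mm
- leaf_2_mid (a point): steel comb leaf upright in the rack, teeth down: 8 mm thick along its x, 64 mm long along y, 75 mm high (70 mm plate over 5 mm teeth), 0.2 kg. Tooth spacing 8, 10 or 12 mm, one leaf of each, untold, in any order; teeth spread evenly about its middle. This point is its centre, 37.5 mm above the tooth tips and below the top edge. Pinch it across the thickness in the upper 25 mm
- leaf_3_mid (a point): steel comb leaf upright in the rack, teeth down: 8 mm thick along its x, 64 mm long along y, 75 mm high (70 mm plate over 5 mm teeth), 0.2 kg. Tooth spacing 8, 10 or 12 mm, one leaf of each, untold, in any order; teeth spread evenly about its middle. This point is its centre, 37.5 mm above the tooth tips and below the top edge. Pinch it across the thickness in the upper 25 mm
- stapler: bystander: loose black stapler 150 mm long, 50 mm high; origin at its underside; to be left alone
- screwdriver: bystander: loose screwdriver lying flat; origin at its underside; to be left alone
- sanitiser: bystander: loose sanitiser bottle, 60 mm across, 140 mm high; origin at its underside; to be left alone
- tape_dispenser: bystander: loose tape dispenser 130 x 50 mm, 75 mm high; origin at its underside; to be left alone
- lock_nut: bystander: loose brass round nut 52 mm across, 18 mm high, lying between saddle and rack; origin at its underside; to be left alone
- stamp: bystander: loose wooden rubber-stamp, 40 mm across, 78 mm high; origin at its underside; to be left alone
Mind the look-alikes: they are no part of the job. Leave any orange look-alike of the part that bears leaf_3_mid alone.

How it is judged:
At the end, for the whole second after the job is handed in: One leaf meshed on the saddle's spindle: centre 86-90 mm above the saddle's underside, within 6 mm in x and 20 mm in y of its middle, upright and along it within 0.15 rad. The other two upright (0.3 rad) in the rack, centres 40-49.5 mm up, within 12 mm of its line. All at rest ((((z of leaf_1_mid in the frame of saddle between 0.086 and 0.09 m and x of leaf_1_mid in the frame of saddle between -0.006 and 0.006 m and y of leaf_1_mid in the frame of saddle between -0.02 and 0.02 m and angle between leaf_1_mid's own z axis and vertical below 0.15 rad and angle between the y axis of leaf_1_mid and the y axis of saddle, either way round below 0.15 rad) and (z of leaf_2_mid in the frame of rack between 0.04 and 0.0495 m and x of leaf_2_mid in the frame of rack between -0.012 and 0.012 m and y of leaf_2_mid in the frame of rack between -0.13 and 0.13 m and angle between leaf_2_mid's own z axis and vertical below 0.3 rad) and (z of leaf_3_mid in the frame of rack between 0.04 and 0.0495 m and x of leaf_3_mid in the frame of rack between -0.012 and 0.012 m and y of leaf_3_mid in the frame of rack between -0.13 and 0.13 m and angle between leaf_3_mid's own z axis and vertical below 0.3 rad)) or ((z of leaf_2_mid in the frame of saddle between 0.086 and 0.09 m and x of leaf_2_mid in the frame of saddle between -0.006 and 0.006 m and y of leaf_2_mid in the frame of saddle between -0.02 and 0.02 m and angle between leaf_2_mid's own z axis and vertical below 0.15 rad and angle between the y axis of leaf_2_mid and the y axis of saddle, either way round below 0.15 rad) and (z of leaf_1_mid in the frame of rack between 0.04 and 0.0495 m and x of leaf_1_mid in the frame of rack between -0.012 and 0.012 m and y of leaf_1_mid in the frame of rack between -0.13 and 0.13 m and angle between leaf_1_mid's own z axis and vertical below 0.3 rad) and (z of leaf_3_mid in the frame of rack between 0.04 and 0.0495 m and x of leaf_3_mid in the frame of rack between -0.012 and 0.012 m and y of leaf_3_mid in the frame of rack between -0.13 and 0.13 m and angle between leaf_3_mid's own z axis and vertical below 0.3 rad)) or ((z of leaf_3_mid in the frame of saddle between 0.086 and 0.09 m and x of leaf_3_mid in the frame of saddle between -0.006 and 0.006 m and y of leaf_3_mid in the frame of saddle between -0.02 and 0.02 m and angle between leaf_3_mid's own z axis and vertical below 0.15 rad and angle between the y axis of leaf_3_mid and the y axis of saddle, either way round below 0.15 rad) and (z of leaf_1_mid in the frame of rack between 0.04 and 0.0495 m and x of leaf_1_mid in the frame of rack between -0.012 and 0.012 m and y of leaf_1_mid in the frame of rack between -0.13 and 0.13 m and angle between leaf_1_mid's own z axis and vertical below 0.3 rad) and (z of leaf_2_mid in the frame of rack between 0.04 and 0.0495 m and x of leaf_2_mid in the frame of rack between -0.012 and 0.012 m and y of leaf_2_mid in the frame of rack between -0.13 and 0.13 m and angle between leaf_2_mid's own z axis and vertical below 0.3 rad))) and linear speed of each of leaf_1, leaf_2, leaf_3 below 0.02 m/s); the robot touches nothing.
It fails at once if a leaf pressed on a spindle with more than 45 N (contact force between any of leaf_1, leaf_2, leaf_3 and spindle_q above 45 N or contact force between any of leaf_1, leaf_2, leaf_3 and spindle_h above 45 N or contact force between any of leaf_1, leaf_2, leaf_3 and spindle_m above 45 N).
It fails at once if a bystander moved by more than 20 mm (distance of any of stapler, screwdriver, sanitiser, tape_dispenser, lock_nut, stamp from where it was at the start of the episode above 0.02 m).
It also fails if it takes over 72 s, if anything falls off the work surface, if the arm or the gripper's body presses on something with over 40 N, if the wrist force passes 120 N, or if a joint passes its speed limit or range.

## Working session

There is one attempt and no reset: what is moved stays moved. The work goes in short steps, Python scripts to look and compute and a shell command to move; the robot and the scene stay as the last step left them, time stands still between calls to the robot, and variables do not carry over. Pictures are saved under pics/ and viewed, and the job is handed in when it is done.

```bash
ls; mkdir -p pics; python3 - <<'E'
from cell import read_state, cams, robot
import cv2,numpy as np
print(read_state())
for n in ("scene","top"):
    im=cams.grab_frame(n); cv2.imwrite(f"pics/{n}0.png",im)
    c=cams.calibration(n); print(n,c)
E
```

```text
pics
{'time': 0.0, 'joint_pos': array([-1.29318096,  0.53719198, -0.00444397,  1.53885814,  0.00258961,
        1.06727396, -0.07121544]), 'joint_vel': array([-0.00147789, -0.00022927,  0.00039088, -0.00019286,  0.00044657,
       -0.0004653 ,  0.0014337 ]), 'effort': array([ 4.17241699e-04, -5.70978856e+01,  9.91104729e-01, -2.51607835e+01,
       -5.61959285e-02,  1.79252028e-02,  1.62408228e-04]), 'tool_pos': array([0.21891855, 0.61142046, 0.2598281 ]), 'tcp_rot': array([ 2.56776410e+00,  1.80813999e+00, -2.10689330e-03]), 'ft_force': array([-0.09415056,  0.39180231, -0.23983756]), 'wrist_torque': array([ 0.01706734, -0.036664  ,  0.04566253]), 'finger_gap': 0.0882340149305583}
scene {'fx': 484.424085469245, 'fy': 484.424085469245, 'cx': 256.4034113173459, 'cy': 193.78301280231008, 'R': array([[ 0.37601845,  0.9264844 ,  0.01538757],
       [ 0.62601238, -0.24175688, -0.741392  ],
       [-0.68316808,  0.28840989, -0.67089576]]), 't': array([-0.24796891, -0.25082827,  1.59965929])}
top {'fx': 443.22850121594547, 'fy': 443.22850121594547, 'cx': 259.8987942843608, 'cy': 185.77305627189244, 'R': array([[-8.98690882e-03, -9.99959508e-01, -4.66455395e-04],
       [-9.83481810e-01,  8.92315169e-03, -1.80786911e-01],
       [ 1.80783753e-01, -1.16596509e-03, -9.83522178e-01]]), 't': array([0.04200869, 0.55127524, 0.94805965])}
```

View pics/scene0.png

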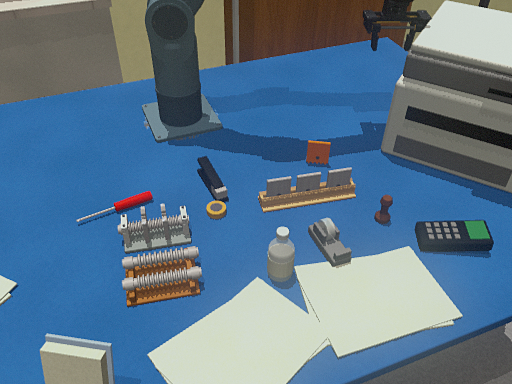

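View pics/top0.png

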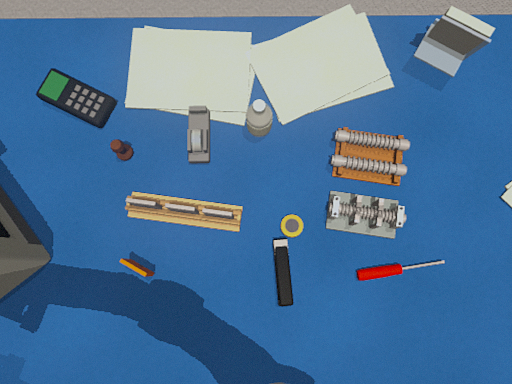

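```bash
python3 - <<'E'
import cv2,numpy as np
t=cv2.imread("pics/top0.png"); s=cv2.imread("pics/scene0.png")
f=lambda im,x0,y0,x1,y1,k,n: cv2.imwrite("pics/"+n,cv2.resize(im[y0:y1,x0:x1],None,fx=k,fy=k,interpolation=cv2.INTER_CUBIC))
f(t,320,185,415,245,8,"c1.png");f(t,115,185,250,285,5.5,"c2.png");f(s,110,195,210,255,8,"c3.png");f(s,250,135,365,215,6.5,"c4.png")
E
```

```text
(no output)
```

View pics/c1.png

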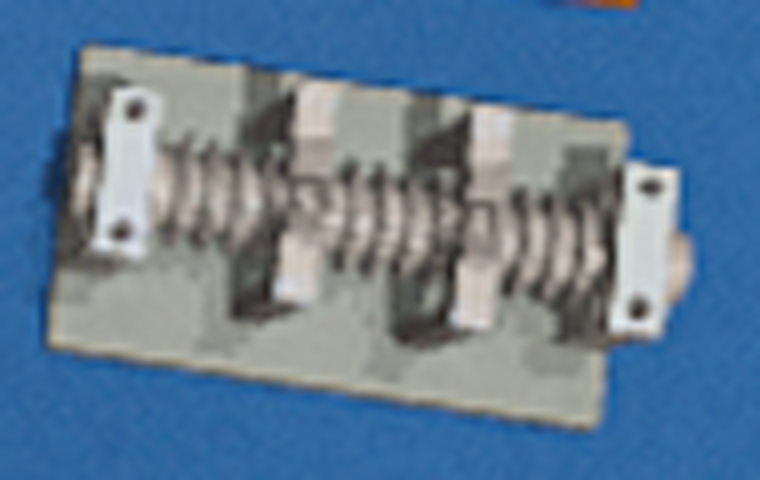

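View pics/c2.png

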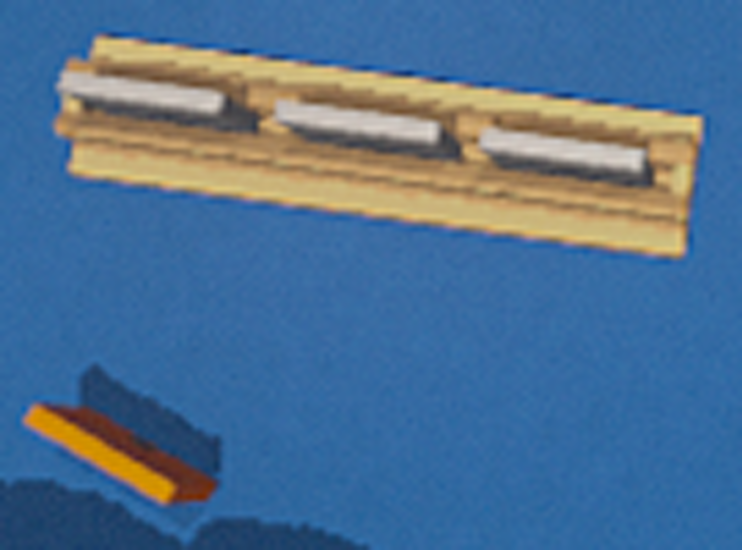

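View pics/c3.png

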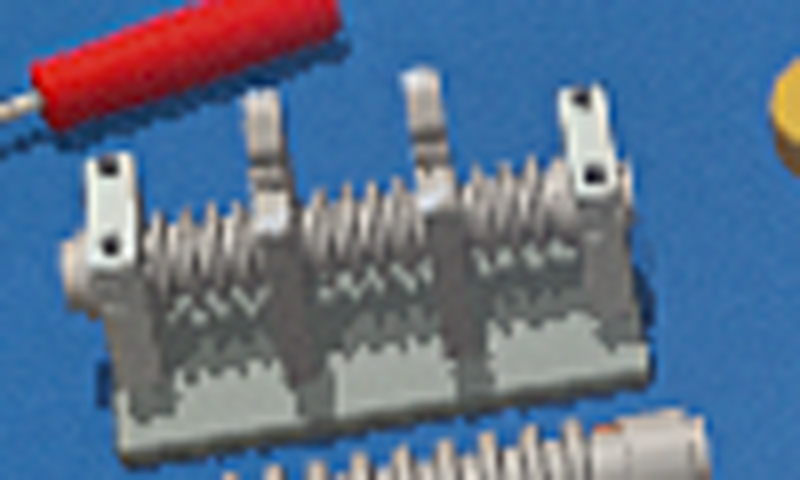

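View pics/c4.png

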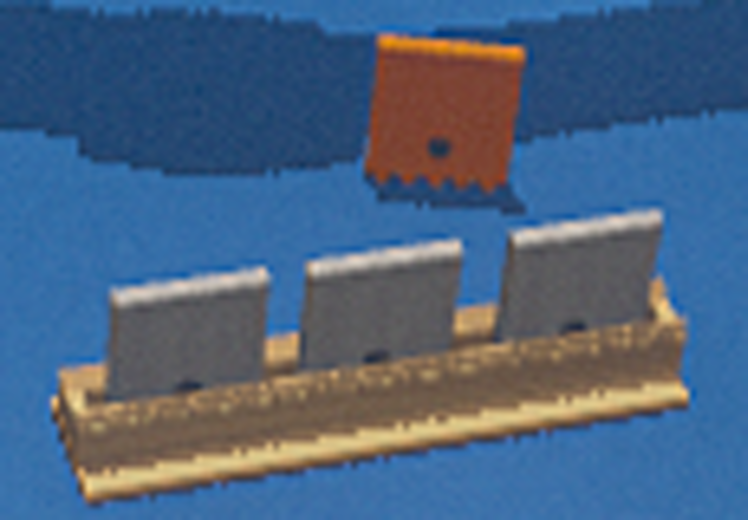

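```bash
cat > h.py <<'E'
import cv2,numpy as np
from cell import read_state, cams, robot
from scipy.spatial.transform import Rotation as Ro
C={n:cams.calibration(n) for n in("scene","top")}
def ray(n,uv,z):
    c=C[n];d=np.array([(uv[0]-c['cx'])/c['fx'],(uv[1]-c['cy'])/c['fy'],1.])
    R=np.array(c['R']);o=-R.T@np.array(c['t']);d=R.T@d
    return o+d*(z-o[2])/d[2]
def proj(n,X):
    c=C[n];p=np.array(c['R'])@np.asarray(X)+np.array(c['t']);return np.array([c['fx']*p[0]/p[2]+c['cx'],c['fy']*p[1]/p[2]+c['cy']])
E
python3 - <<'E'
from h import *
t=cv2.imread("pics/top0.png"); s=cv2.imread("pics/scene0.png")
def leaves(im,n,box):
    x0,y0,x1,y1=box
    h=cv2.cvtColor(im,cv2.COLOR_BGR2HSV)[y0:y1,x0:x1]
    m=((h[...,1]<45)&(h[...,2]>145)).astype(np.uint8)
    k,l,st,ce=cv2.connectedComponentsWithStats(m)
    for i in range(1,k):
        if st[i,4]<20: continue
        pts=np.argwhere(l==i)[:,::-1].astype(np.float32)+[x0,y0]
        r=cv2.minAreaRect(pts.astype(np.float32))
        b=cv2.boxPoints(r); c=ce[i]+[x0,y0]
        w=np.array([ray(n,p,.083) for p in b])
        L=[ (np.linalg.norm(w[j]-w[(j+1)%4]),w[(j+1)%4]-w[j]) for j in range(2)]
        d=max(L,key=lambda q:q[0])
        print(n,c.round(1),"world",ray(n,c,.083).round(4),"len",[round(q[0],4) for q in L],"ang",np.degrees(np.arctan2(d[1][1],d[1][0])).round(1))
leaves(t,"top",(115,185,250,240)); leaves(s,"scene",(255,160,365,200))
q=np.array([(85,45),(628,122),(600,428),(48,348)])/8+[320,185]
w=np.array([ray("top",p,.01) for p in q]);print("saddle",w.round(4),w.mean(0).round(4))
for a,b in((0,1),(3,2)): d=w[a]-w[b];print(np.linalg.norm(d),np.degrees(np.arctan2(-d[0],d[1])))
q=np.array([(118,455),(650,380)])/8+[110,195];w=np.array([ray("scene",p,.005) for p in q]);print("sc edge",w.round(4));d=w[1]-w[0];print(np.degrees(np.arctan2(-d[0],d[1])))
q=np.array([(100,35),(702,118),(685,258),(68,175)])/5.5+[115,185]
w=np.array([ray("top",p,.005) for p in q]);print("rack",w.round(4),w.mean(0).round(4))
# guide fingers tips & end block tops (z 66)
q=np.array([(127,170),(645,247)])/8+[320,185];w=np.array([ray("top",p,.066) for p in q]);print("blocks",w.round(4),w.mean(0).round(4));d=w[0]-w[1];print(np.linalg.norm(d),np.degrees(np.arctan2(-d[0],d[1])))
q=np.array([(110,205),(587,138)])/8+[110,195];w=np.array([ray("scene",p,.066) for p in q]);print("blocks scene",w.round(4),w.mean(0).round(4))
E
```

```text
top [139.8 201.3] world [0.5137 0.2972 0.083 ] len [np.float64(0.0133), np.float64(0.0632)] ang -92.7
top [179.7 206.7] world [0.5013 0.2105 0.083 ] len [np.float64(0.0086), np.float64(0.0639)] ang -98.7
top [216.9 211.8] world [0.4895 0.1301 0.083 ] len [np.float64(0.0086), np.float64(0.0636)] ang -98.7
scene [339.7 169.5] world [0.5111 0.2964 0.083 ] len [np.float64(0.0623), np.float64(0.0089)] ang 81.3
scene [309.  174.1] world [0.4987 0.212  0.083 ] len [np.float64(0.063), np.float64(0.0086)] ang 81.3
scene [278.9 178.6] world [0.487  0.1312 0.083 ] len [np.float64(0.062), np.float64(0.0086)] ang 81.9
saddle [[ 0.546  -0.1284  0.01  ]
 [ 0.5218 -0.2857  0.01  ]
 [ 0.4332 -0.2719  0.01  ]
 [ 0.4576 -0.1144  0.01  ]] [ 0.4896 -0.2001  0.01  ]
0.1591437816814434 -8.74185785843926
0.1593302141319372 -8.788176554990645
sc edge [[ 0.5193 -0.2834  0.005 ]
 [ 0.548  -0.1269  0.005 ]]
-10.386671899590441
rack [[0.5493 0.335  0.005 ]
 [0.5112 0.0777 0.005 ]
 [0.4519 0.085  0.005 ]
 [0.4893 0.346  0.005 ]] [0.5004 0.2109 0.005 ]
blocks [[ 0.5015 -0.1295  0.066 ]
 [ 0.479  -0.2703  0.066 ]] [ 0.4902 -0.1999  0.066 ]
0.14263382808374764 -9.08162343999871
blocks scene [[ 0.4774 -0.2677  0.066 ]
 [ 0.501  -0.1282  0.066 ]] [ 0.4892 -0.1979  0.066 ]
```

```bash
python3 - <<'E'
from h import *
t=cv2.cvtColor(cv2.imread("pics/top0.png"),cv2.COLOR_BGR2GRAY).astype(np.float32); s=cv2.cvtColor(cv2.imread("pics/scene0.png"),cv2.COLOR_BGR2GRAY).astype(np.float32)
a=np.radians(-8.8);ex=np.array([np.cos(a),np.sin(a)]);ey=np.array([-np.sin(a),np.cos(a)])
for n,im,o in(("top",t,[.49,-.1999]),("scene",s,[.4892,-.1979])):
  ys=np.arange(-62,62.1,.5)
  print(n)
  for xo,z in((0,56),(-6,54.8),(6,54.8),(-12,50.6),(12,50.6),(-15,46),(15,46),(16,40)):
    P=np.array([proj(n,[*(np.array(o)+ex*xo/1e3+ey*y/1e3),z/1e3]) for y in ys],np.float32)
    v=cv2.remap(im,P[:,0].copy().reshape(1,-1),P[:,1].copy().reshape(1,-1),cv2.INTER_CUBIC)[0]
    m=(abs(abs(ys)-24)>8)&(abs(ys)<60)
    def pw(p):
        A=np.c_[np.cos(2*np.pi*ys/p),np.sin(2*np.pi*ys/p),np.ones(len(ys)),ys,ys**2,ys**3][m]
        c,r,*_=np.linalg.lstsq(A,v[m],rcond=None); q=v[m]-A[:,2:]@np.linalg.lstsq(A[:,2:],v[m],rcond=None)[0]
        return 1-r[0]/(q@q), np.degrees(np.arctan2(c[1],c[0]))*p/360
    sc=[(round(float(pw(p)[0]),2),p,round(float(pw(p)[1]),1)) for p in (7.6,7.8,8,8.2,9.6,9.8,10,10.2,10.4,11.6,11.8,12,12.2,12.4)]
    sc.sort(reverse=True);print(xo,sc[:4], max(q[0] for q in sc if q[1]<8.5),max(q[0] for q in sc if 9<q[1]<11),max(q[0] for q in sc if q[1]>11))
E
```

```text
top
0 [(0.8, 8, -3.6), (0.61, 7.8, -3.7), (0.32, 8.2, -3.6), (0.12, 9.6, -4.1)] 0.8 0.12 0.05
-6 [(0.8, 8, -3.4), (0.5, 7.8, -3.4), (0.41, 8.2, -3.3), (0.21, 9.6, -3.7)] 0.8 0.21 0.04
6 [(0.78, 8, -3.2), (0.61, 7.8, -3.2), (0.32, 8.2, -3.0), (0.16, 9.6, -3.7)] 0.78 0.16 0.01
-12 [(0.72, 8, -2.3), (0.52, 7.8, -2.4), (0.4, 8.2, -2.1), (0.21, 9.6, -3.3)] 0.72 0.21 0.09
12 [(0.54, 8, -2.6), (0.47, 7.8, -2.7), (0.25, 8.2, -2.4), (0.19, 12.2, 3.3)] 0.54 0.14 0.19
-15 [(0.23, 8, -2.9), (0.23, 7.8, -3.1), (0.15, 9.6, 4.3), (0.14, 12.4, 3.8)] 0.23 0.15 0.14
15 [(0.24, 9.6, 3.3), (0.2, 7.8, 3.6), (0.15, 9.8, 3.3), (0.15, 8, 3.7)] 0.2 0.24 0.09
16 [(0.31, 9.6, 2.3), (0.21, 9.8, 2.3), (0.13, 7.8, 2.0), (0.12, 8, 2.0)] 0.13 0.31 0.08
scene
0 [(0.5, 8, 3.3), (0.42, 8.2, 3.3), (0.15, 7.8, 3.3), (0.11, 9.6, 4.0)] 0.5 0.11 0.08
-6 [(0.8, 8, 4.0), (0.48, 8.2, 4.1), (0.39, 7.8, 3.9), (0.17, 9.6, -4.7)] 0.8 0.17 0.02
6 [(0.33, 8, 1.1), (0.16, 8.2, 1.3), (0.16, 7.8, 0.9), (0.12, 9.6, 1.2)] 0.33 0.12 0.05
-12 [(0.63, 8, 3.9), (0.54, 8.2, 4.0), (0.2, 7.8, 3.8), (0.16, 9.6, -4.7)] 0.63 0.16 0.01
12 [(0.2, 7.8, 1.5), (0.19, 8, 1.9), (0.07, 9.6, 1.9), (0.07, 8.2, 2.4)] 0.2 0.07 0.02
-15 [(0.67, 8.2, 3.7), (0.65, 8, 3.6), (0.17, 9.8, 4.5), (0.17, 9.6, 4.4)] 0.67 0.17 0.02
15 [(0.54, 8, 3.4), (0.29, 8.2, 3.5), (0.25, 7.8, 3.2), (0.12, 9.6, 3.9)] 0.54 0.12 0.05
16 [(0.8, 8, 0.4), (0.63, 7.8, 0.3), (0.28, 8.2, 0.5), (0.17, 9.6, 0.6)] 0.8 0.17 0.06
```

```bash
cat >> h.py <<'E'
def rel(target,yaw=-8.75):
    s=read_state();R=Ro.from_rotvec(s['tcp_rot']).as_matrix()
    d=R.T@(np.array(target)-s['tool_pos'])*1e3
    a=np.radians(yaw);Rt=np.array([[np.cos(a),np.sin(a),0],[np.sin(a),-np.cos(a),0],[0,0,-1]])
    dr=Ro.from_matrix(R.T@Rt).as_rotvec()
    print("t",round(s['time'],2),"tool",s['tool_pos'].round(4),"yaw",np.degrees(np.arctan2(R[1,0],R[0,0])).round(2),"F",s['ft_force'].round(1),"gap",round(s['finger_gap'],4),"q",s['joint_pos'].round(2))
    print(" d_tool_now mm",d.round(1),"dr",dr.round(4),"d_in_target_frame",(Rt.T@(np.array(target)-s['tool_pos'])*1e3).round(1))
E
python3 - <<'E'
from h import *
for z in (.1,.2,.3): print(ray("top",(50,258),z).round(3),ray("top",(0,180),z).round(3))
print("tcp px",proj("top",[.219,.612,.26]))
rel([.488,.1305,.20])
print(proj("scene",[.219,.612,.26]),proj("scene",[.4,.45,.2]))
E
```

```text
[0.394 0.474 0.1  ] [0.56  0.594 0.1  ]
[0.392 0.428 0.2  ] [0.54  0.535 0.2  ]
[0.389 0.381 0.3  ] [0.52  0.475 0.3  ]
tcp px [-86.85159587 364.19208363]
t 0.1 tool [0.2189 0.6115 0.2599] yaw 70.3 F [ 1.   0.5 -0.6] gap 0.0881 q [-1.29  0.54 -0.    1.54  0.    1.07 -0.07]
 d_tool_now mm [-362.1  415.5   60.5] dr [1.1000e-03 1.2000e-03 1.3797e+00] d_in_target_frame [339.1 434.5  59.9]
[391.64013936  42.17985339] [374.5540088   99.42920761]
```

```bash
python3 -m pendant '{"delta_pos":[[-30,20,0],[-30,20,0],[-30,20,0],[-30,20,0],[-30,20,0],[-30,20,0],[0,0,0],[0,0,0],[0,0,0],[0,0,0],[0,0,0],[0,0,0],[0,0,0],[0,0,0],[0,0,0],[0,0,0],[0,0,0],[0,0,0]],"dr":[[0,0,0],[0,0,0],[0,0,0],[0,0,0],[0,0,0],[0,0,0],[0,0,0.125],[0,0,0.125],[0,0,0.125],[0,0,0.125],[0,0,0.125],[0,0,0.125],[0,0,0.125],[0,0,0.125],[0,0,0.125],[0,0,0.125],[0,0,0.125],[0,0,0]],"gripper":[60,60,60,60,60,60,60,60,60,60,60,60,60,60,60,60,60,60]}'; python3 -c "
from h import *
rel([.488,.1305,.150])"
```

```text
time: 1.6
tool_pos: [0.2712, 0.4019, 0.2605]
tcp_rot: [3.132, -0.239, -0.0]
ft_force: [0.3, 0.7, -0.1]
finger_gap: 0.0603
t 1.6 tool [0.2712 0.4019 0.2605] yaw -8.72 F [ 0.3  0.7 -0.1] gap 0.0603 q [-1.28  0.26  0.25  1.98 -0.08  0.92 -1.15]
 d_tool_now mm [255.4 235.3 110.6] dr [0.0007 0.0001 0.0005] d_in_target_frame [255.5 235.2 110.5]
```

```bash
python3 -m pendant '{"delta_pos":[[28.4,26.1,12.2],[28.4,26.1,12.2],[28.4,26.1,12.2],[28.4,26.1,12.2],[28.4,26.1,12.2],[28.4,26.1,12.2],[28.4,26.1,12.2],[28.4,26.1,12.2],[28.3,26.4,12.9],[0,0,0],[0,0,0]],"dr":[[0,0,0],[0,0,0],[0,0,0],[0,0,0],[0,0,0],[0,0,0],[0,0,0],[0,0,0],[0,0,0],[0,0,0],[0,0,0]],"gripper":[40,40,40,40,40,40,40,40,40,40,40]}'; python3 -c "
from h import *
rel([.488,.1305,.078])
for n in C: cv2.imwrite('pics/'+n+'1.png',cv2.resize(cams.grab_frame(n)[130:260,(100 if n=='top' else 230):][:,:200],None,fx=4,fy=4,interpolation=cv2.INTER_CUBIC))"
```

```text
time: 2.52
tool_pos: [0.49, 0.1291, 0.1495]
tcp_rot: [3.131, -0.235, -0.002]
ft_force: [-1.0, 0.4, 0.3]
finger_gap: 0.0401
t 2.52 tool [0.49   0.1291 0.1495] yaw -8.58 F [-1.   0.4  0.3] gap 0.0401 q [-0.61  0.47  0.33  2.01 -0.23  0.69 -0.28]
 d_tool_now mm [-2.1 -1.2 71.5] dr [0.0016 0.0009 0.003 ] d_in_target_frame [-2.2 -1.1 71.5]
```

View pics/top1.png

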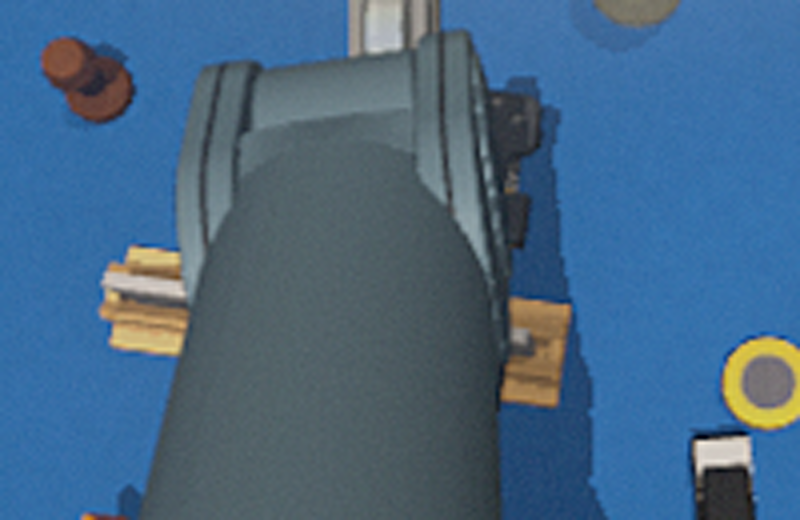

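View pics/scene1.png

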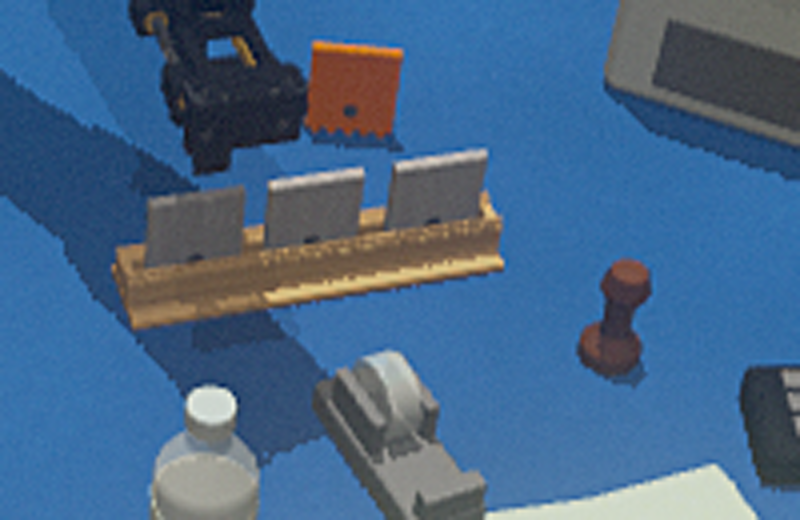

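Scene crop: grey leaves in the rack (scene px ≈ (279,185), (309,180), (340,172)); the orange one standing loose at (319,150) is the decoy. The gripper is over the left grey leaf. Descending and gripping.

```bash
python3 -m pendant '{"delta_pos":[[-1,-1,24],[-1,0,24],[0,0,24],[0,0,0],[0,0,0],[0,0,0],[0,0,0],[0,0,0],[0,0,0]],"dr":[[0,0,0.003],[0,0,0],[0,0,0],[0,0,0],[0,0,0],[0,0,0],[0,0,0],[0,0,0],[0,0,0]],"gripper":[40,40,40,40,0,0,0,0,0]}'; python3 -c "
from h import *
rel([.488,.1305,.078])"
```

```text
time: 3.37
tool_pos: [0.4882, 0.1334, 0.0792]
tcp_rot: [-3.132, 0.236, -0.003]
ft_force: [0.9, -0.4, 0.3]
finger_gap: 0.0092
t 3.37 tool [0.4882 0.1334 0.0792] yaw -8.63 F [ 0.9 -0.4  0.3] gap 0.0092 q [-0.57  0.6   0.27  2.04 -0.29  0.54 -0.24]
 d_tool_now mm [0.2 2.9 1.2] dr [-0.001  -0.0016  0.0021] d_in_target_frame [0.2 2.9 1.2]
```

```bash
python3 -m pendant '{"delta_pos":[[0,0,0],[0,0,0],[0,0,-20],[0,0,-30],[0,0,-40],[0,0,-30],[0,0,0],[0,0,0]],"dr":[[0,0,0],[0,0,0],[0,0,0],[0,0,0],[0,0,0],[0,0,0],[0,0,0],[0,0,0]],"gripper":[0,0,0,0,0,0,0,0]}'; python3 -c "
from h import *
rel([.488,.1305,.078])
im=cams.grab_frame('scene');cv2.imwrite('pics/lift1r.png',im)
cv2.imwrite('pics/lift1.png',cv2.resize(im[115:205,245:370],None,fx=6,fy=6,interpolation=cv2.INTER_CUBIC))"
```

```text
time: 4.03
tool_pos: [0.4882, 0.1334, 0.1994]
tcp_rot: [-3.131, 0.236, -0.004]
ft_force: [-0.0, -0.4, -2.4]
finger_gap: 0.0079
t 4.03 tool [0.4882 0.1334 0.1994] yaw -8.64 F [-0.  -0.4 -2.4] gap 0.0079 q [-0.65  0.39  0.37  1.99 -0.19  0.79 -0.32]
 d_tool_now mm [-1.000e-01  3.100e+00  1.214e+02] dr [-0.0019 -0.0024  0.002 ] d_in_target_frame [  0.2   2.9 121.4]
```

View pics/lift1.png

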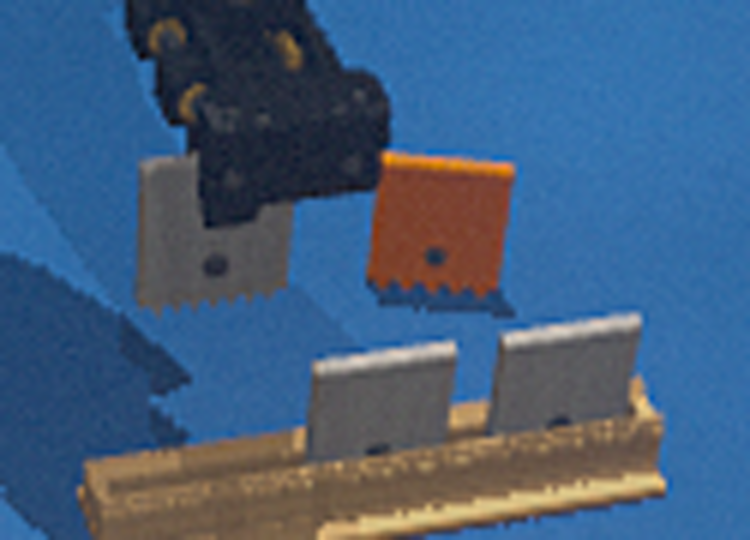

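```bash
python3 -c "
import cv2
im=cv2.imread('pics/lift1r.png')
cv2.imwrite('pics/lift1b.png',cv2.resize(im[135:172,262:302],None,fx=16,fy=16,interpolation=cv2.INTER_CUBIC))"
```

```text
(no output)
```

View pics/lift1b.png

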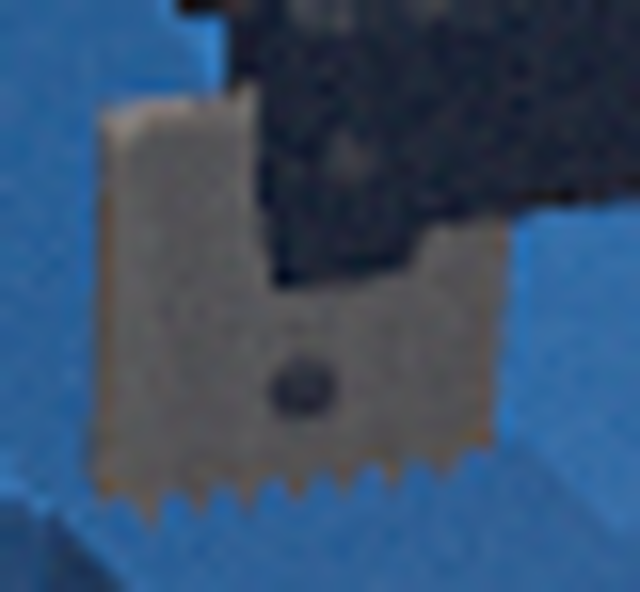

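```bash
cat >> h.py <<'E'
def onplane(n,uv,p0,nrm):
    c=C[n];d=np.array([(uv[0]-c['cx'])/c['fx'],(uv[1]-c['cy'])/c['fy'],1.])
    R=np.array(c['R']);o=-R.T@np.array(c['t']);d=R.T@d
    return o+d*((p0-o)@nrm)/(d@nrm)
a=np.radians(-8.7);EX=np.array([np.cos(a),np.sin(a),0]);EY=np.array([-np.sin(a),np.cos(a),0])
E
python3 - <<'E'
from h import *
T=np.array([.4882,.1334,.1994])
for xo in(4,):
  for p in [(105,115),(258,88),(100,480),(490,440),(503,215),(297,495),(345,488),(150,522),(440,470),(304,387)]:
    q=onplane("scene",np.array(p)/16+[262-.47,135-.47],T+EX*xo/1e3,EX)-T
    print(p,"y",round(q@EY*1e3,1),"z",round(q[2]*1e3,1))
E
```

```text
(105, 115) y -36.5 z 9.1
(258, 88) y -12.9 z 10.5
(100, 480) y -35.0 z -60.7
(490, 440) y 28.3 z -63.5
(503, 215) y 27.4 z -19.5
(297, 495) y -2.8 z -69.2
(345, 488) y 5.0 z -69.1
(150, 522) y -26.6 z -70.5
(440, 470) y 20.4 z -68.2
(304, 387) y -2.8 z -47.8
```

```bash
python3 - <<'E'
from h import *
t=cv2.imread("pics/top0.png"); s=cv2.imread("pics/scene0.png")
cv2.imwrite("pics/g1.png",cv2.resize(t[190:235,345:395],None,fx=14,fy=14,interpolation=cv2.INTER_CUBIC))
cv2.imwrite("pics/g2.png",cv2.resize(s[200:235,130:180],None,fx=14,fy=14,interpolation=cv2.INTER_CUBIC))
cx=.4895;cy=-.199
for n,x0,y0 in(("top",345,190),("scene",130,200)):
  for sx in(-12,12):
    for sy in(-24,24): print(n,sx,sy,((proj(n,np.array([cx,cy,.083])+EX*sx/1e3+EY*sy/1e3)-[x0,y0]+.47)*14).round())
E
```

```text
top -12 -24 [500. 391.]
top -12 24 [189. 347.]
top 12 -24 [515. 238.]
top 12 24 [205. 194.]
scene -12 -24 [174. 141.]
scene -12 24 [458.  99.]
scene 12 -24 [183. 238.]
scene 12 24 [471. 195.]
```

View pics/g1.png

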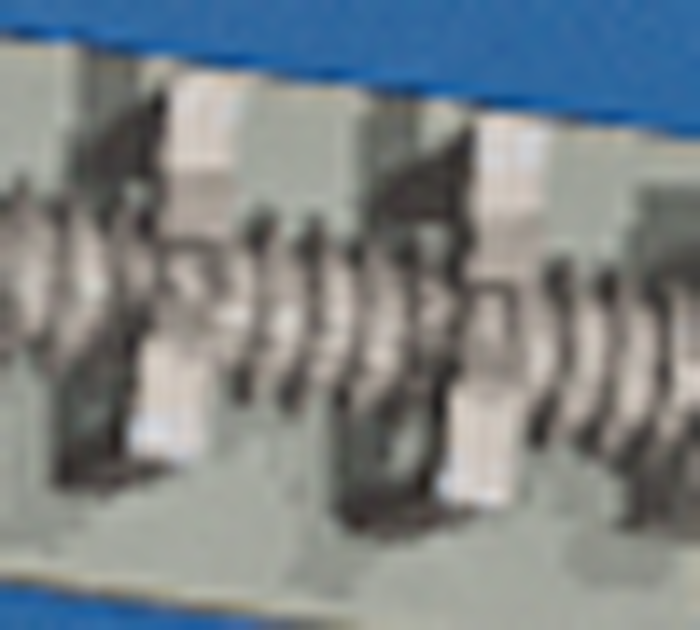

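View pics/g2.png

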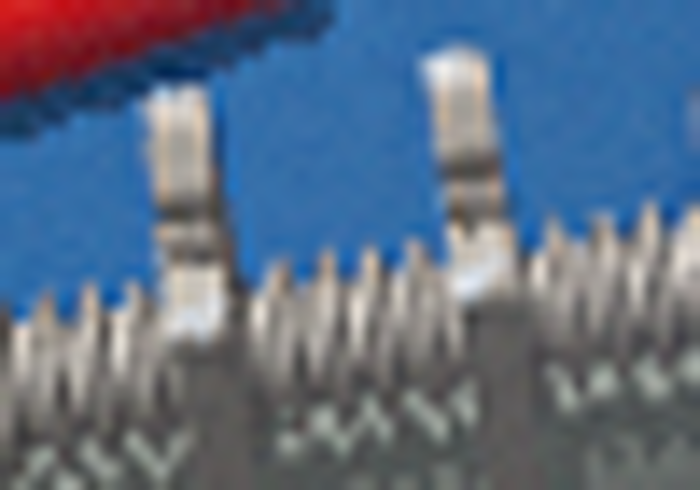

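```bash
python3 -c "
from h import *
rel([.4899,-.1955,.175],-8.8)"
```

```text
t 4.08 tool [0.4871 0.1331 0.1979] yaw -8.63 F [-0.6 -0.1 -2.9] gap 0.0078 q [-0.65  0.39  0.37  1.99 -0.19  0.79 -0.32]
 d_tool_now mm [ 52.1 324.4  22.8] dr [-0.0002  0.0004  0.0029] d_in_target_frame [ 53.  324.3  22.9]
```

```bash
python3 -m pendant '{"delta_pos":[[5.2,20,0],[5.2,32,0],[5.2,35,0],[5.2,35,0],[5.2,35,0],[5.2,35,0],[5.2,35,0],[5.2,35,6],[5.2,32,6],[5.2,20,6],[0,10,4],[0,0,0],[0,0,0]],"dr":[[0,0,0.003],[0,0,0],[0,0,0],[0,0,0],[0,0,0],[0,0,0],[0,0,0],[0,0,0],[0,0,0],[0,0,0],[0,0,0],[0,0,0],[0,0,0]],"gripper":[0,0,0,0,0,0,0,0,0,0,0,0,0]}'; python3 -c "
from h import *
rel([.4899,-.1955,.155],-8.8)
rel([.4899,-.1955,.155],-8.8)
im=cams.grab_frame('scene');cv2.imwrite('pics/s3r.png',im)
cv2.imwrite('pics/s3.png',cv2.resize(im[165:250,105:205],None,fx=7,fy=7,interpolation=cv2.INTER_CUBIC))
im=cams.grab_frame('top');cv2.imwrite('pics/t3r.png',im)
cv2.imwrite('pics/t3.png',cv2.resize(im[155:255,315:425],None,fx=6,fy=6,interpolation=cv2.INTER_CUBIC))
rel([.4899,-.1955,.155],-8.8)
"
```

```text
time: 5.17
tool_pos: [0.4883, -0.1939, 0.1749]
tcp_rot: [-3.131, 0.242, 0.005]
ft_force: [0.6, 0.1, -2.3]
finger_gap: 0.0081
t 5.17 tool [ 0.4883 -0.1939  0.1749] yaw -8.83 F [ 0.6  0.1 -2.3] gap 0.0081 q [-0.03  0.47  0.42  1.96 -0.27  0.77  0.38]
 d_tool_now mm [ 1.9  1.4 19.9] dr [-0.001   0.0032 -0.0005] d_in_target_frame [ 1.8  1.3 19.9]
t 5.17 tool [ 0.4883 -0.1939  0.1749] yaw -8.83 F [ 0.6  0.1 -2.3] gap 0.0081 q [-0.03  0.47  0.42  1.96 -0.27  0.77  0.38]
 d_tool_now mm [ 1.9  1.4 19.9] dr [-0.001   0.0032 -0.0005] d_in_target_frame [ 1.8  1.3 19.9]
t 5.27 tool [ 0.4894 -0.1929  0.1758] yaw -8.68 F [ 0.2 -0.3 -1.9] gap 0.008 q [-0.04  0.47  0.42  1.95 -0.27  0.77  0.38]
 d_tool_now mm [ 0.9  2.5 20.7] dr [-0.0013  0.0012  0.0021] d_in_target_frame [ 0.9  2.5 20.8]
```

View pics/s3.png

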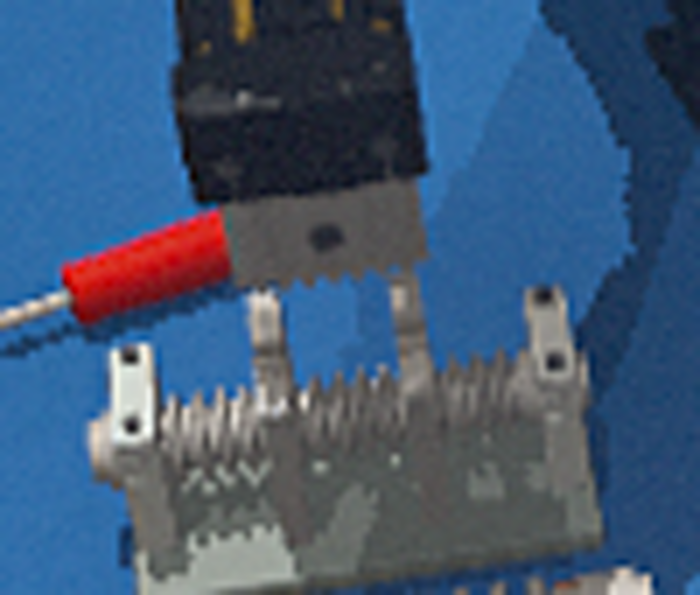

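View pics/t3.png

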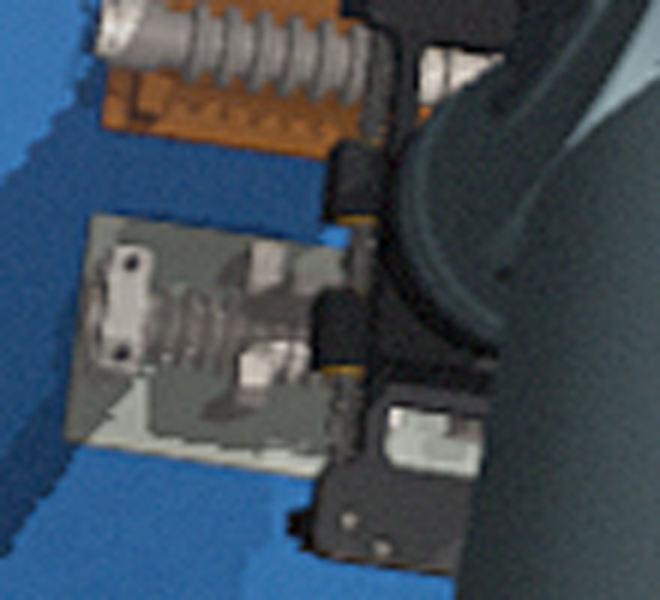

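```bash
python3 - <<'E'
from h import *
T=np.array([.4889,-.1934,.1753]); S=np.array([.4892,-.1979,0])
for p in [(328,237),(232,283),(428,258),(226,208),(420,182)]:
    q=onplane("scene",np.array(p)/7+[105-.43,165-.43],T+EX*.004,EX)
    print(p,"y rel TCP",round((q-T)@EY*1e3,1),"rel saddle(scene)",round((q-S)@EY*1e3,1))
E
```

```text
(328, 237) y rel TCP -2.6 rel saddle(scene) 1.8
(232, 283) y rel TCP -35.9 rel saddle(scene) -31.5
(428, 258) y rel TCP 28.5 rel saddle(scene) 32.9
(226, 208) y rel TCP -33.0 rel saddle(scene) -28.6
(420, 182) y rel TCP 29.6 rel saddle(scene) 34.0
```

```bash
python3 -m pendant '{"delta_pos":[[1,1.5,8],[0,0,8],[0,0,8],[0,0,8],[0,0,0],[0,0,0]],"dr":[[0,0,0],[0,0,0],[0,0,0],[0,0,0],[0,0,0],[0,0,0]],"gripper":[0,0,0,0,0,0]}';  python3 -m pendant '{"delta_pos":[[0,0,4],[0,0,4],[0,0,0],[0,0,0]],"dr":[[0,0,0],[0,0,0],[0,0,0],[0,0,0]],"gripper":[0,0,0,0]}'
```

```text
time: 5.77
tool_pos: [0.4897, -0.1965, 0.1435]
tcp_rot: [-3.132, 0.241, 0.002]
ft_force: [0.5, -0.5, -2.3]
finger_gap: 0.0077
time: 6.1
tool_pos: [0.4901, -0.1967, 0.1361]
tcp_rot: [-3.132, 0.242, 0.0]
ft_force: [-0.7, -0.5, -2.4]
finger_gap: 0.0075
```

Now 2 mm feel steps.

```bash
for i in 1; do python3 -m pendant '{"delta_pos":[[0,0,2],[0,0,2],[0,0,2],[0,0,0],[0,0,0]],"dr":[[0,0,0],[0,0,0],[0,0,0],[0,0,0],[0,0,0]],"gripper":[0,0,0,0,0]}'; done;  python3 -m pendant '{"delta_pos":[[0,0,1.5],[0,0,0],[0,0,0]],"dr":[[0,0,0],[0,0,0],[0,0,0]],"gripper":[0,0,0]}'
```

```text
time: 6.52
tool_pos: [0.4901, -0.1967, 0.1301]
tcp_rot: [-3.132, 0.242, 0.0]
ft_force: [-0.9, -0.4, -2.7]
finger_gap: 0.0076
time: 6.77
tool_pos: [0.4901, -0.1968, 0.1287]
tcp_rot: [3.132, -0.242, 0.0]
ft_force: [-0.7, 0.1, -2.6]
finger_gap: 0.0078
```

```bash
python3 -m pendant '{"delta_pos":[[0,0,1.5],[0,0,0],[0,0,0]],"dr":[[0,0,0],[0,0,0],[0,0,0]],"gripper":[0,0,0]}';python3 -m pendant '{"delta_pos":[[0,0,1],[0,0,0],[0,0,0]],"dr":[[0,0,0],[0,0,0],[0,0,0]],"gripper":[0,0,0]}'
```

```text
time: 7.02
tool_pos: [0.4901, -0.1967, 0.1272]
tcp_rot: [3.132, -0.242, -0.0]
ft_force: [-0.4, 0.8, -2.5]
finger_gap: 0.0077
time: 7.27
tool_pos: [0.4901, -0.1967, 0.1262]
tcp_rot: [3.132, -0.242, 0.0]
ft_force: [-0.7, 0.3, -2.7]
finger_gap: 0.0079
```

```bash
python3 -m pendant '{"delta_pos":[[0,0,1],[0,0,0],[0,0,0]],"dr":[[0,0,0],[0,0,0],[0,0,0]],"gripper":[0,0,0]}';python3 -m pendant '{"delta_pos":[[0,0,1],[0,0,0],[0,0,0]],"dr":[[0,0,0],[0,0,0],[0,0,0]],"gripper":[0,0,0]}'
```

```text
time: 7.52
tool_pos: [0.4901, -0.1967, 0.1252]
tcp_rot: [3.132, -0.241, -0.0]
ft_force: [-0.0, -0.5, -2.9]
finger_gap: 0.0078
time: 7.77
tool_pos: [0.4902, -0.1966, 0.1242]
tcp_rot: [-3.132, 0.241, 0.0]
ft_force: [-0.7, 0.9, -1.9]
finger_gap: 0.0077
```

```bash
python3 -m pendant '{"delta_pos":[[0,0,0.8],[0,0,0],[0,0,0]],"dr":[[0,0,0],[0,0,0],[0,0,0]],"gripper":[0,0,0]}';python3 -m pendant '{"delta_pos":[[0,0,0.8],[0,0,0],[0,0,0]],"dr":[[0,0,0],[0,0,0],[0,0,0]],"gripper":[0,0,0]}'
```

```text
time: 8.02
tool_pos: [0.4902, -0.1964, 0.1234]
tcp_rot: [-3.132, 0.241, -0.0]
ft_force: [0.1, 1.6, -0.9]
finger_gap: 0.0074
time: 8.27
tool_pos: [0.4903, -0.1963, 0.1227]
tcp_rot: [-3.132, 0.241, -0.0]
ft_force: [0.2, 3.0, 1.5]
finger_gap: 0.0075
```

```bash
python3 -m pendant '{"delta_pos":[[0,-0.7,0],[0,0,0.5],[0,0,0],[0,0,0]],"dr":[[0,0,0],[0,0,0],[0,0,0],[0,0,0]],"gripper":[0,0,0,0]}';python3 -m pendant '{"delta_pos":[[0,0,0.6],[0,0,0],[0,0,0]],"dr":[[0,0,0],[0,0,0],[0,0,0]],"gripper":[0,0,0]}'
```

```text
time: 8.6
tool_pos: [0.4904, -0.196, 0.1222]
tcp_rot: [-3.132, 0.242, -0.0]
ft_force: [-1.4, 2.2, 2.4]
finger_gap: 0.0075
time: 8.85
tool_pos: [0.4904, -0.196, 0.1221]
tcp_rot: [-3.132, 0.242, -0.001]
ft_force: [-3.2, 3.6, 8.1]
finger_gap: 0.0076
```

Stopped dead at TCP z 0.1221, exactly the fully-home height. Relaxing, releasing, withdrawing.

```bash
python3 -m pendant '{"delta_pos":[[0,0,-0.6],[0,0,0],[0,0,0],[0,0,0],[0,0,0],[0,0,-10],[0,0,-20],[0,0,-30],[0,0,-35],[0,0,-35],[0,0,0]],"dr":[[0,0,0],[0,0,0],[0,0,0],[0,0,0],[0,0,0],[0,0,0],[0,0,0],[0,0,0],[0,0,0],[0,0,0],[0,0,0]],"gripper":[0,0,30,30,30,30,30,30,30,30,30]}'; python3 -m pendant '{"delta_pos":[[-30,-30,0],[-30,-30,0],[-30,-30,0],[0,-35,0],[0,-35,0],[0,-35,0],[0,0,0]],"dr":[[0,0,0],[0,0,0],[0,0,0],[0,0,0],[0,0,0],[0,0,0],[0,0,0]],"gripper":[30,30,30,30,30,30,30]}'; python3 -c "
from h import *
im=cams.grab_frame('scene');cv2.imwrite('pics/s4r.png',im)
cv2.imwrite('pics/s4.png',cv2.resize(im[165:265,105:225],None,fx=6,fy=6,interpolation=cv2.INTER_CUBIC))
im=cams.grab_frame('top');cv2.imwrite('pics/t4r.png',im)
"
```

```text
time: 9.77
tool_pos: [0.4934, -0.1981, 0.259]
tcp_rot: [3.13, -0.243, 0.017]
ft_force: [0.8, 0.0, -0.1]
finger_gap: 0.03
time: 10.35
tool_pos: [0.4334, 0.0149, 0.2526]
tcp_rot: [-3.131, 0.228, -0.002]
ft_force: [0.2, 0.1, 0.3]
finger_gap: 0.0304
```

View pics/s4.png

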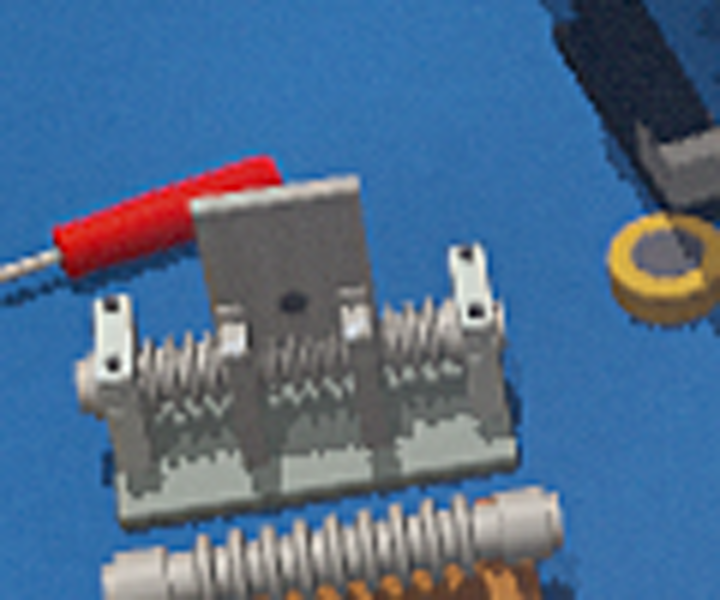

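View pics/t4r.png

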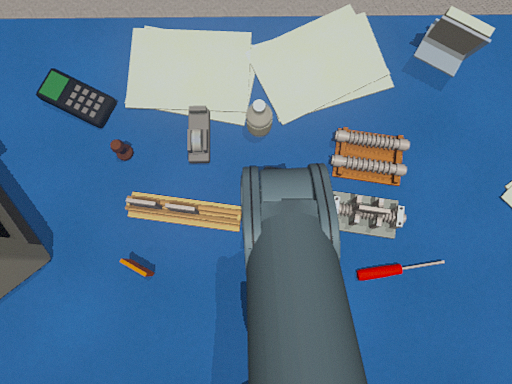

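View pics/s4r.png

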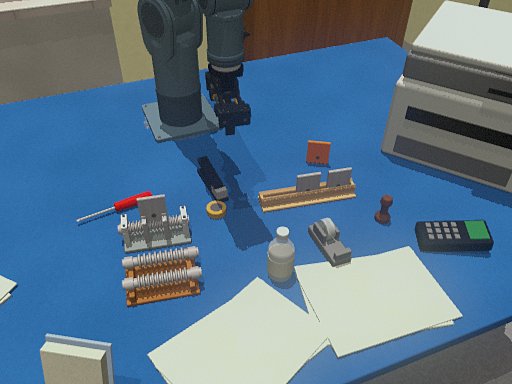

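```bash
python3 - <<'E'
from h import *
S=np.array([.4898,-.1985,0]);P=S+EX*.004
for p in [(195,213),(361,189),(292,301)]:
    q=onplane("scene",np.array(p)/6+[105-.42,165-.42],P,EX);print(p,"y",round((q-S)@EY*1e3,1),"z",round(q[2]*1e3,1))
t=cv2.imread("pics/t4r.png");h=cv2.cvtColor(t,cv2.COLOR_BGR2HSV)
cv2.imwrite("pics/t4c.png",cv2.resize(t[190:240,335:410],None,fx=10,fy=10,interpolation=cv2.INTER_CUBIC))
E
```

```text
(195, 213) y -30.0 z 129.9
(361, 189) y 33.1 z 129.9
(292, 301) y -0.1 z 76.2
```

View pics/t4c.png

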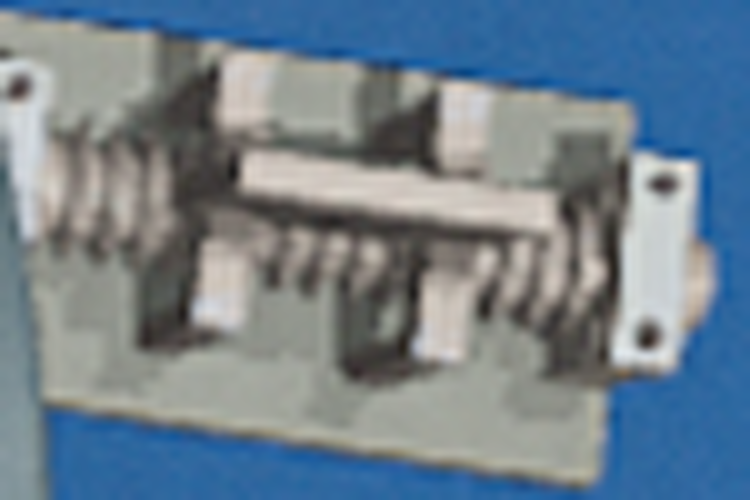

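```bash
python3 - <<'E'
from h import *
def P(n):
    c=C[n];K=np.array([[c['fx'],0,c['cx']],[0,c['fy'],c['cy']],[0,0,1]]);return K@np.c_[np.array(c['R']),np.array(c['t'])]
def tri(a,b):
    X=cv2.triangulatePoints(P("top"),P("scene"),np.array(a,float).reshape(2,1),np.array(b,float).reshape(2,1));return (X[:3]/X[3]).ravel()
def comp(im,x0,y0,x1,y1,smax=45,vmin=145):
    h=cv2.cvtColor(im,cv2.COLOR_BGR2HSV)[y0:y1,x0:x1];m=((h[...,1]<smax)&(h[...,2]>vmin)).astype(np.uint8)
    k,l,st,ce=cv2.connectedComponentsWithStats(m)
    return [(st[i,4],(ce[i]+[x0,y0]).round(1)) for i in range(1,k) if st[i,4]>25]
t=cv2.imread("pics/t4r.png");s=cv2.imread("pics/s4r.png")
print(comp(t,120,190,245,240),comp(s,255,160,365,200),comp(s,135,190,168,203))
for a,b in(((179.7,206.7),(309,174.1)),((216.9,211.8),(278.9,178.6))): print("rack z (true .083)",tri(a,b).round(4))
X=tri((374.3,208.7),(277/6-.42+105,197/6-.42+165));print("seated top",X.round(4))
E
```

```text
[(np.int32(116), array([139.8, 201.3])), (np.int32(117), array([179.7, 206.7]))] [(np.int32(50), array([339.7, 169.5])), (np.int32(52), array([309. , 174.1]))] [(np.int32(61), array([150.3, 196.9]))]
rack z (true .083) [0.501  0.2104 0.0852]
rack z (true .083) [0.4892 0.1301 0.085 ]
seated top [ 0.4876 -0.1975  0.1265]
```

Two-view triangulation puts the seated leaf's top edge at about 125–126 mm. Fully home is 126 mm and standing on the crests is 131 mm, so it is home. The two rack leaves have the same pixels as at the start, and the bystanders look unmoved. Handing in.

```bash
python3 -c "
from cell import robot
print(robot.close_job())"
```

```text
the job is handed in; nothing more can be done
None
```

The matching leaf is the one with 8 mm teeth. It stands seated on the saddle's thread between the guide fingers, the other two are still upright in the rack, and the job is handed in at about 10.5 s. No verdict is given.

- **How the leaf was chosen:** Before moving, I measured the thread pitch in both pictures as 8 mm, with a groove within about 1 mm of the saddle's middle. The first leaf I lifted, the rack leaf nearest the saddle, showed 8 mm teeth. I tried only that one, because it went home at the first attempt.
- **Seating:** It passed the height where teeth would stand on the crests without resistance. The flanks then pushed it sideways with about 3 N, and it stopped at a leaf centre of about 88.4 mm (88.5 mm is fully home). The highest upward force reading was about 8 N, well under the 25 N limit.
- **Checks after release:**
  - Two-view triangulation puts the leaf's top edge at 126.5 mm, or about 124.5 mm after allowing for the roughly 2 mm bias seen on the rack leaves. Fully home is 126 mm and standing on the crests is 131 mm.
  - A single-view estimate disagreed, at about 130 mm. That view is sensitive to the assumed x position, so I went by the triangulation and the arm's own height.
  - The two rack leaves have the same pixel positions as at the start, the bystanders and the orange look-alike appear unmoved, and the arm ended clear of everything.

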